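Put the check weights back in their cases

ROBOT

A 6-joint arm with a two-finger parallel gripper is mounted at the origin on a cart in front of the work surface, level with it; the furniture and walls round the work are solid. World frame = base frame: x ahead of the robot, y to its left, z up, the work surface at z = 0. Lengths are in m, angles in rad, forces in N, time in s.
With the tool pointing down it reaches from about 0.3 to 0.875 m from the base axis. Payload 6.4 kg.
Tool frame: the origin (TCP) lies midway between the tips of the shut fingers; the grasp point (between the pads) lies 19 mm behind it; x points along the fingers, z is the direction in which the jaws open and shut, and the axes are right-handed (so a half turn about x gives the same grasp; the last joint's range is limited). The gripper opens to 88 mm and grips with 3 to 60 N. Pads are 18 mm wide; open, the fingers measure 123 mm over their backs; the gripper's body (75 mm by 187 mm) begins 45 mm behind the grasp point.
Start: joints at [-1.533, 0.181, 1.607, -0, 1.354, -0.206], TCP at [0.139, -0.558, 0.239] pointing down, gripper open.
Joint ranges: [-2.99, 2.99], [-0.89, 2.07], [0.3, 2.58], [-1.14, 4.28], [0, 2.63], [-3.12, 3.12]. Speed limits (rad/s): [2.57, 2.57, 3.01, 3.14, 3.14, 3.14].

INTERFACE

Orientations are given as a rotation vector (axis times angle).
In Python, from rig import arm, grab_frame, ticket, trace, pinpoint gives the robot as it stands.
- The arm moves only by the tool carry_out, never from a script. Its argument "increments" is a list of rows, each a list of 6 numbers: the shift along the tool's x, y, z in m, then the turn, a rotation vector about the tool's x, y, z in degrees. In form: [[tx, ty, tz, wx, wy, wz], ...]. A call has 1 to 20 rows; each row shifts and turns the commanded pose from where the row before left it, along the tool's axes as they then stand; what a row does not reach is not made up. A row lasts 1/8 s, in which the tool goes at most 62.5 mm and 10.7 degrees, less where a joint would pass 70% of its speed; a pose out of reach is approached as far as the arm can. A call with a gripper value outside its range is refused whole. "fingers" is the opening, from 0 (shut) to 1 (fully open), set as the call begins (left out, the last holds). The fingers move at their own pace and stop on an object; "newtons" is the grip in N (left out, the last holds). Time passes only in rows, so rows that do not move let the fingers close. It gives the time, the measured TCP pose, the force and the opening at its end, in the units of the state.
- arm.get_obs(): the state, without advancing time (a new reading comes with each control period).
- grab_frame(name): name is "scene" or "top" or "wrist"; returns a dict with "frame" (420x560x3 uint8, blue, green, red), "fx", "fy", "cx", "cy" (pixels), "xyz" and "orientation" of the camera in the world. Camera axes: x right, y down, z forward; pixel columns grow to the right and rows downward; lengths in m; the calibration is good to about 2 mm. A picture is of the moment at which its call begins. There is no depth.
- ticket.job_done(): hands the job in, once; it reports no verdict.
Trained networks look in a picture, given as the dict that the camera call returned (one of the last four; its "shot" number tells which), for a name from the list of things; names that differ only in an ending like _2 or _b are one class to them, and where a whole thing is asked for, a point or a joint stands for the part that bears it (a point fixed in the world has none). Each returns a list of dicts, best first, with "conf" (0 to 1); they miss things now and then, are a little off and sometimes report something else, mostly with a low value. They report only what shows in the picture. A call takes as long as a camera call.
- trace(picture, thing): "region" (420x560 bool, what is visible of it) and "uv" ([column, row] in pixels, amid what is visible of it).
- pinpoint(picture, thing): "uv" ([column, row] in pixels: a listed point, or the origin of a listed thing).
The state is a dict: "time": time; "joints": joint angles; "qd": joint speeds; "effort": joint torques, N m; "tool_pos": TCP position; "tool_rot": TCP orientation; "force": force on the tool from outside, world axes, zero at the start; "wrist_torque": the same for the moment, N m; "width": finger opening in m.
Only numpy, scipy, OpenCV 4.12 (cv2) and the standard library are available. Lean on these libraries where they do the work, as an engineer would, in place of code of your own. Each camera call takes 0.05 s, during which the arm holds its last target.

TASK

The balance check is finished: put each of the three steel check weights back upright into the well of its own wooden case, the largest weight in the largest case, the middle one in the middle case and the smallest in the smallest. Set them down gently, without dropping them, and leave the specimen cup and the petri dish where they stand.

Things in the scene. Friction and masses are not known exactly. Their poses are not given: they have to be found in the camera images.
- weight_large: the large of three loose polished steel check weights: an upright cylinder 40 mm in diameter and 42 mm tall with a narrow neck and a 20 mm round knob above it, 62 mm tall in all, about 0.5 kg. It stands upright on the worktop at the start. Origin: centre of its underside; z up along its axis; it can be gripped across the cylinder or the knob.
- weight_middle: the middle of three loose polished steel check weights: an upright cylinder 30 mm in diameter and 31 mm tall with a narrow neck and a 16 mm round knob above it, 47 mm tall in all, about 0.2 kg. It stands upright on the worktop at the start. Origin: centre of its underside; z up along its axis; it can be gripped across the cylinder or the knob.
- weight_small: the small of three loose polished steel check weights: an upright cylinder 20 mm in diameter and 21 mm tall with a narrow neck and a 12 mm round knob above it, 34 mm tall in all, about 0.06 kg. It stands upright on the worktop at the start. Origin: centre of its underside; z up along its axis; it can be gripped across the cylinder or the knob.
- case_large: the large of three open square wooden weight cases (lids taken off), fixed to the worktop: 84 x 84 mm, 16 mm high, with one round well of 58 mm diameter in the middle, 10 mm deep (grey felt floor 6 mm above the worktop). It belongs to the 40 mm weight. Origin: centre of the case's underside, so the well's axis is its z axis (up); x and y run along its sides.
- case_middle: the middle of three open square wooden weight cases (lids taken off), fixed to the worktop: 72 x 72 mm, 16 mm high, with one round well of 48 mm diameter in the middle, 10 mm deep (grey felt floor 6 mm above the worktop). It belongs to the 30 mm weight. Origin: centre of the case's underside, so the well's axis is its z axis (up); x and y run along its sides.
- case_small: the small of three open square wooden weight cases (lids taken off), fixed to the worktop: 60 x 60 mm, 16 mm high, with one round well of 38 mm diameter in the middle, 10 mm deep (grey felt floor 6 mm above the worktop). It belongs to the 20 mm weight. Origin: centre of the case's underside, so the well's axis is its z axis (up); x and y run along its sides.
- specimen_cup: loose white plastic specimen cup with a yellow screw lid, 54 mm diameter, 66 mm tall, standing among the weights and cases; to be left alone. Origin: centre of its underside, z up.
- petri_dish: loose flat round petri dish with tan contents, 64 mm diameter, 16 mm high, lying among the weights and cases; to be left alone. Origin: centre of its underside, z up.

How it is judged:
At the end, for the whole second after the job is handed in: Each weight stands upright (within 0.1 rad), at rest, on the well floor of its own case (by size), axis within 12 mm of the well's, underside 3 to 9 mm above the case's underside; specimen cup and petri dish upright (0.15 rad), within 20 mm of their starts (horizontal distance between weight_large and case_large below 0.012 m and z of weight_large in the frame of case_large between 0.003 and 0.009 m and angle between each of weight_large, weight_middle, weight_small's own z axis and vertical below 0.1 rad and linear speed of each of weight_large, weight_middle, weight_small below 0.02 m/s and horizontal distance between weight_middle and case_middle below 0.012 m and z of weight_middle in the frame of case_middle between 0.003 and 0.009 m and horizontal distance between weight_small and case_small below 0.012 m and z of weight_small in the frame of case_small between 0.003 and 0.009 m and distance of each of specimen_cup, petri_dish from where it was at the start of the episode below 0.02 m and angle between each of specimen_cup, petri_dish's own z axis and vertical below 0.15 rad); the robot touches nothing.
It fails at once if the large weight is dropped or slammed down (faster than 0.8 m/s within 50 mm of the worktop) (linear speed of weight_large above 0.8 m/s and height (world z) of weight_large below 0.05 m).
It fails at once if the middle weight is dropped or slammed down (faster than 0.8 m/s within 50 mm of the worktop) (linear speed of weight_middle above 0.8 m/s and height (world z) of weight_middle below 0.05 m).
It fails at once if the small weight is dropped or slammed down (faster than 0.8 m/s within 50 mm of the worktop) (linear speed of weight_small above 0.8 m/s and height (world z) of weight_small below 0.05 m).
It fails at once if the specimen cup is moved more than 20 mm or tipped (distance of specimen_cup from where it was at the start of the episode above 0.02 m or angle between specimen_cup's own z axis and vertical above 0.3 rad).
It fails at once if the petri dish is moved more than 20 mm or tipped (distance of petri_dish from where it was at the start of the episode above 0.02 m or angle between petri_dish's own z axis and vertical above 0.3 rad).
It also fails if it takes over 88 s, if anything falls off the work surface, if the arm or the gripper's body presses on something with over 40 N, if the wrist force passes 120 N, or if a joint passes its speed limit or range.

## Working session

There is one attempt and no reset: what is moved stays moved. The work goes in short steps, Python scripts to look and compute and a tool call to move; the robot and the scene stay as the last step left them, time stands still between calls to the robot, and variables do not carry over. Pictures are saved under pics/ and viewed, and the job is handed in when it is done.

Besides the shell and the picture viewer there is one more tool, called after "Call:" by a JSON object that holds its "op" and its "data", one argument or row to a line. carry_out: Moves the arm, as the interface text tells. Its arguments: {"type":"object","properties":{"increments":{"type":"array"},"fingers":{"type":"number"},"newtons":{"type":"number"}},"required":["increments"]}

```bash
mkdir -p pics; ls
cat > h.py <<'E'
import numpy as np, cv2
from rig import arm, grab_frame, ticket, trace, pinpoint
from scipy.spatial.transform import Rotation as R
def rot(o):
    o=np.array(o,float)
    if o.shape==(3,3): return o
    if o.size==3: return R.from_rotvec(o).as_matrix()
    return R.from_quat(o).as_matrix()
def ray(p,uv):
    d=np.array([(uv[0]-p['cx'])/p['fx'],(uv[1]-p['cy'])/p['fy'],1.])
    return np.array(p['xyz'],float), rot(p['orientation'])@d
def at_z(p,uv,z):
    o,d=ray(p,uv); return o+d*(z-o[2])/d[2]
def proj(p,X):
    c=rot(p['orientation']).T@(np.array(X)-np.array(p['xyz']))
    return np.array([p['fx']*c[0]/c[2]+p['cx'],p['fy']*c[1]/c[2]+p['cy']])
E
python3 - <<'E'
from h import *
s=arm.get_obs(); print(s)
names=["weight_large","weight_middle","weight_small","case_large","case_middle","case_small","specimen_cup","petri_dish"]
for n in ["top","scene"]:
    p=grab_frame(n); print(n,p['xyz'],p['orientation'],p['fx'],p['cx'],p['cy'])
    cv2.imwrite(f'pics/{n}0.png',p['frame'])
    for t in names:
        for q in pinpoint(p,t)[:3]: print(t,'pin',np.round(q['uv'],1),round(q['conf'],2),at_z(p,q['uv'],0).round(4))
        for q in trace(p,t)[:3]: print(t,'tr',np.round(q['uv'],1),round(q['conf'],2),q['region'].sum())
E
```

```text
pics
{'time': 0.0, 'joints': array([-1.53331824e+00,  1.81499248e-01,  1.60797721e+00,  3.59112470e-06,
        1.35378695e+00, -2.06300923e-01]), 'qd': array([-3.06286641e-04, -1.14549380e-03,  2.13009410e-03,  3.02360062e-04,
       -2.52514713e-04, -4.54363117e-05]), 'effort': array([-7.35281501e-04, -4.33872199e+01, -3.41850293e+01,  7.02870497e-02,
        3.87302390e-02, -1.51716895e-04]), 'tool_pos': array([ 0.13878643, -0.55746637,  0.23784851]), 'tool_rot': array([ 1.02899067,  1.3158091 , -1.02685589]), 'force': array([-0.14590102,  0.09371618, -0.48961754]), 'wrist_torque': array([-0.02513274,  0.01175943, -0.00172852]), 'width': 0.0879430947426262}
top [ 0.32585253 -0.05607183  1.06689245] [-2.09522667  2.12514974 -0.18749161] 508.958851832805 277.5394243644147 215.9962542318328
weight_large pin [400.3 254.8] 0.96 [ 0.4504 -0.2938  0.    ]
weight_large tr [399.5 251.6] 0.77 370
weight_middle pin [398.5 183.9] 0.64 [ 0.6037 -0.2989  0.    ]
weight_middle pin [146.7 259.9] 0.59 [0.4474 0.24   0.    ]
weight_middle tr [142.7 259.2] 0.67 198
weight_middle tr [319.9 260.5] 0.6
[... 1101 characters left out ...]
4399 -0.1205  0.    ]
weight_middle tr [252.9 317.9] 0.85 529
weight_small pin [219.8 234.8] 0.63 [0.6166 0.0575 0.    ]
weight_small tr [220.  226.5] 0.46 133
case_large pin [297.4 159.1] 0.58 [ 0.6124 -0.324   0.    ]
case_large tr [293.  158.1] 0.71 658
case_middle pin [274.2 187.9] 0.81 [ 0.6006 -0.1576  0.    ]
case_middle pin [218.2 235.2] 0.32 [0.6188 0.0599 0.    ]
case_middle tr [276.6 189.2] 0.9 674
case_small pin [334.6 210.5] 0.56 [ 0.4384 -0.1167  0.    ]
case_small tr [333.1 206.6] 0.9 613
specimen_cup pin [173.9 272.6] 0.8 [0.6296 0.1886 0.    ]
specimen_cup tr [169.5 256.7] 0.61 1319
petri_dish pin [290.9 260.2] 0.81 [0.4555 0.0762 0.    ]
petri_dish tr [289.6 259. ] 0.93 590
```

```bash
python3 -c "
import cv2
a=cv2.imread('pics/top0.png');cv2.imwrite('pics/top0b.png',cv2.resize(a[130:320,90:460],None,fx=2.1,fy=2.1,interpolation=cv2.INTER_CUBIC))"
```

```text
(no output)
```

View pics/top0.png

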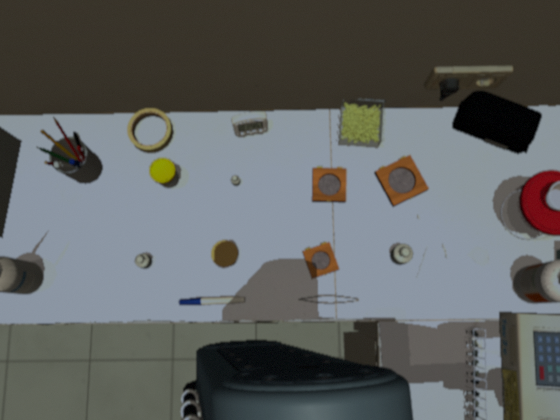

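View pics/scene0.png

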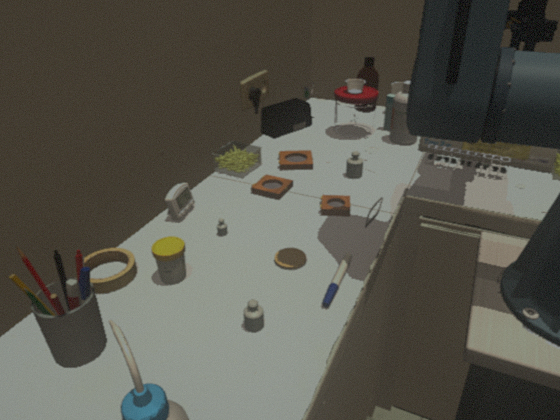

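View pics/top0b.png

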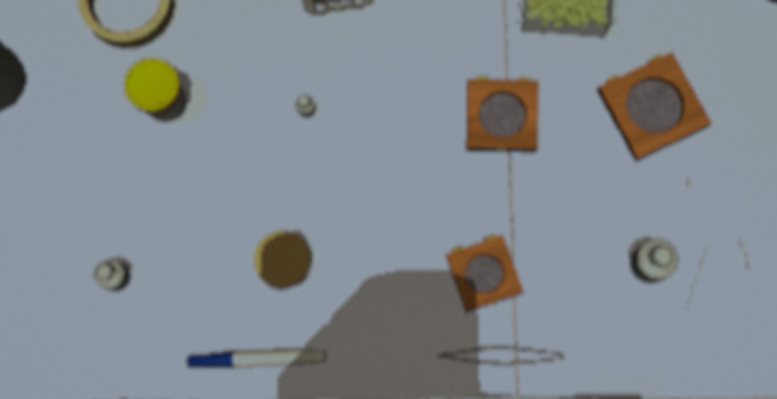

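The trained networks confuse sizes, but the pictures are clear. In the top view the cases sit at large (402,180), middle (329,184) and small (321,260). The weights are at large (402,253), middle (143,260) and small (235,180), with the cup at (163,170) and the dish at (224,253). Next I'll refine these.

Run:
```python
from h import *
s=arm.get_obs(); M=R.from_rotvec(s['tool_rot']).as_matrix(); print(M.round(3))
p=grab_frame("top"); f=p['frame']
hsv=cv2.cvtColor(f,cv2.COLOR_BGR2HSV)
# cases: orange box hull
m=((hsv[...,0]<16)&(hsv[...,1]>110)&(hsv[...,2]>50)).astype(np.uint8)
n,l,st,c=cv2.connectedComponentsWithStats(m)
for i in range(1,n):
    if st[i,4]>250 and 290<c[i,0]<440 and 150<c[i,1]<285:
        cs,h=cv2.findContours((l==i).astype(np.uint8),cv2.RETR_CCOMP,cv2.CHAIN_APPROX_NONE)
        for k,q in enumerate(cs):
            if len(q)<20: continue
            if h[0,k,3]<0:
                r=cv2.minAreaRect(q); print('case',at_z(p,r[0],.016).round(4),np.array(r[1])*1.05/509, r[2])
            else:
                e=cv2.fitEllipse(q); print('  well',e[0],at_z(p,e[0],.014).round(4),np.array(e[1])*1.05/509)
crop=[]
for (u,v) in [(402,253),(143,260),(235,180)]:
    crop.append(cv2.resize(f[v-16:v+16,u-16:u+16],None,fx=8,fy=8,interpolation=cv2.INTER_NEAREST))
cv2.imwrite('pics/w.png',np.hstack(crop))
# predicted for checks
```

```text
[[ 0.     0.97   0.241]
 [-0.     0.241 -0.97 ]
 [-1.    -0.     0.   ]]
case [ 0.6087 -0.3013  0.016 ] [0.08026122 0.08210631] 63.43495178222656
  well (401.4496154785156, 180.00318908691406) [ 0.6085 -0.3025  0.014 ] [0.05364563 0.0572829 ]
case [ 0.6019 -0.1481  0.016 ] [0.06601179 0.06601179] 90.0
  well (328.79248046875, 184.3140869140625) [ 0.6018 -0.1479  0.014 ] [0.04524517 0.04739291]
case [ 0.4406 -0.1246  0.016 ] [0.05805792 0.05805792] 71.56504821777344
  well (320.32354736328125, 259.9248962402344) [ 0.4406 -0.1252  0.014 ] [0.03819264 0.03932324]
```

View pics/w.png

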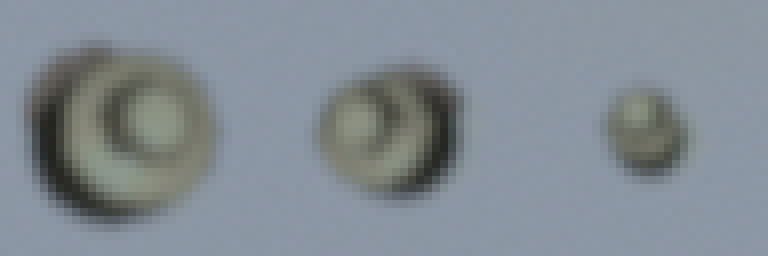

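Run:
```python
from h import *
p=grab_frame("top"); q=grab_frame("scene")
for n,uv,z in [("L",(405.25,251),.056),("M",(139.1,259),.043),("S",(234.5,177),.031)]:
    X=at_z(p,uv,z); print(n,X.round(4)); b=X.copy();b[2]=0; print('  base in scene',proj(q,b).round(1),'knob',proj(q,X).round(1))
f=q['frame']; crop=[]
for (u,v) in [(355,166),(254,318),(221,228)]:
    crop.append(cv2.resize(f[v-20:v+20,u-20:u+20],None,fx=6,fy=6,interpolation=cv2.INTER_NEAREST))
cv2.imwrite('pics/w2.png',np.hstack(crop))
```

```text
L [ 0.4513 -0.2915  0.056 ]
  base in scene [352.8 174.9] knob [354.2 154. ]
M [0.4446 0.2437 0.043 ]
  base in scene [252.8 325.6] knob [251.2 304.2]
S [0.6167 0.0518 0.031 ]
  base in scene [221.3 233.3] knob [219.9 220.1]
```

View pics/w2.png

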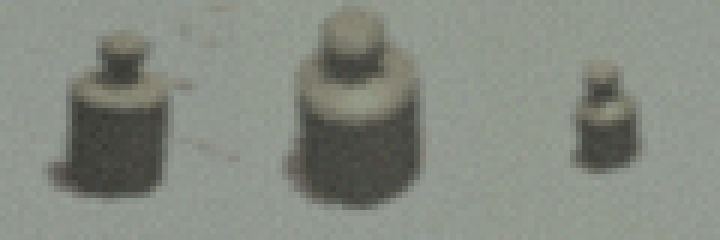

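Call:
{"op": "carry_out", "data": {
  "increments": [
    [0,0,0,6.98,0,0],
    [0,0,0,6.97,0,0],
    [0,0.031,-0.0265,0,0,0],
    [0,0.031,-0.0265,0,0,0],
    [0,0.031,-0.0265,0,0,0],
    [0,0.031,-0.0265,0,0,0],
    [0,0.031,-0.0265,0,0,0],
    [0,0.031,-0.0265,0,0,0],
    [0,0.031,-0.0265,0,0,0],
    [0,0.031,-0.0265,0,0,0],
    [0.02,0.031,-0.0265,0,0,0],
    [0.02,0.031,-0.0265,0,0,0],
    [0,0,0,0,0,0],
    [0,0,0,0,0,0]
  ],
  "fingers": 1
}}

```text
time: 3.6
tool_pos: [0.4486, -0.2933, 0.199]
tool_rot: [1.208, 1.209, -1.209]
force: [-0.2, -0.0, 0.2]
width: 0.088
```

```bash
cat > look.py <<'E'
import sys
from h import *
tag=sys.argv[1]
s=arm.get_obs(); M=R.from_rotvec(s['tool_rot']).as_matrix(); print(s['time'],s['tool_pos'].round(4),s['joints'].round(2),s['force'].round(2),round(s['width'],4)); print(M.round(3).tolist())
p=grab_frame("wrist"); print(np.array(p['xyz']).round(3),p['fx'],rot(p['orientation']).round(2).tolist())
cv2.imwrite(f'pics/wr_{tag}.png',p['frame'])
np.save(f'/tmp/{tag}.npy',p,allow_pickle=True)
E
python3 look.py a
```

```text
3.6 [ 0.4486 -0.2933  0.199 ] [-0.8   0.13  1.74 -0.    1.26  0.77] [-0.15 -0.02  0.16] 0.088
[[-0.0, 1.0, 0.001], [-0.001, 0.001, -1.0], [-1.0, -0.0, 0.001]]
[ 0.525 -0.293  0.346] 357.10290402981576 [[0.0, -0.96, -0.29], [-1.0, -0.0, -0.0], [0.0, 0.29, -0.96]]
```

View pics/wr_a.png

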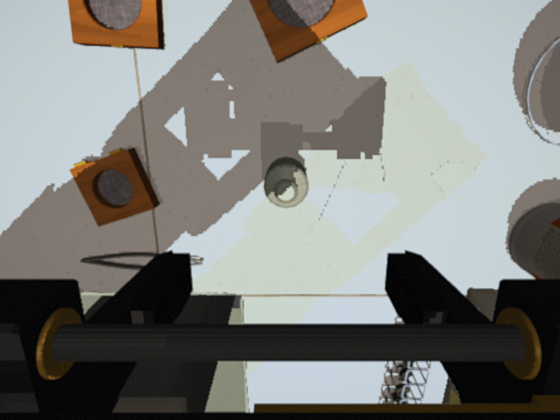

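Run:
```python
from h import *
p=np.load('/tmp/a.npy',allow_pickle=True).item()
f=p['frame']; cv2.imwrite('pics/a1.png',cv2.resize(f[150:215,255:320],None,fx=8,fy=8,interpolation=cv2.INTER_NEAREST))
X=np.array([.4513,-.2915]); print(proj(p,[*X,.0]),proj(p,[*X,.056]),proj(p,[*X,.062]))
g=f[85:240,60:170]; m=(f[...,2].astype(int)-f[...,0]>60).astype(np.uint8); m[:,:60]=0; m[:85]=0;m[240:]=0;m[:,170:]=0
cs,h=cv2.findContours(m,cv2.RETR_CCOMP,cv2.CHAIN_APPROX_NONE)
for k,c in enumerate(cs):
    if len(c)>40: e=cv2.fitEllipse(c); print(h[0,k,3],e[0],e[1],at_z(p,e[0],.015).round(4))
```

```text
[286.77487789 174.63522851] [286.56712521 188.61605581] [286.54036118 190.41715492]
-1 (111.56827545166016, 186.69754028320312) (65.54969787597656, 78.1886215209961) [ 0.4426 -0.1246  0.015 ]
0 (112.03912353515625, 188.1370849609375) (39.66979217529297, 45.76344680786133) [ 0.4412 -0.1248  0.015 ]
```

View pics/a1.png

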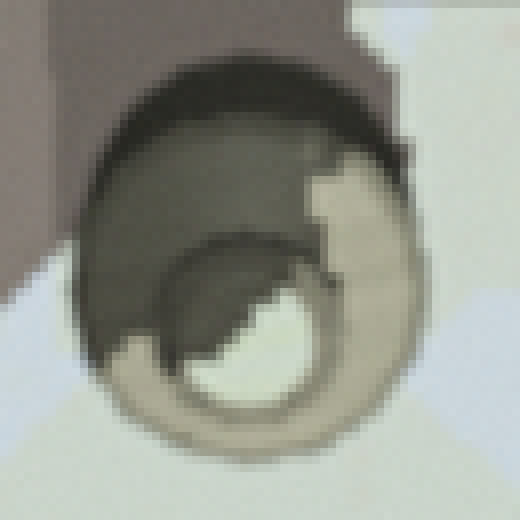

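Call:
{"op": "carry_out", "data": {
  "increments": [
    [0.024,0.001,-0.001,0,0,0],
    [0.03,0.001,-0.001,0,0,0],
    [0.03,0,0,0,0,0],
    [0.03,0,0,0,0,0],
    [0.03,0,0,0,0,0],
    [0.02,0,0,0,0,0],
    [0.012,0,0,0,0,0],
    [0.006,0,0,0,0,0],
    [0.002,0,0,0,0,0],
    [0,0,0,0,0,0]
  ]
}}

```text
time: 4.9
tool_pos: [0.451, -0.2913, 0.0153]
tool_rot: [1.209, 1.208, -1.209]
force: [-0.7, 0.2, 0.7]
width: 0.0878
```

Call:
{"op": "carry_out", "data": {
  "increments": [
    [0,0,0,0,0,0],
    [0,0,0,0,0,0],
    [0,0,0,0,0,0],
    [0,0,0,0,0,0],
    [0,0,0,0,0,0],
    [0,0,0,0,0,0],
    [0,0,0,0,0,0],
    [0,0,0,0,0,0]
  ],
  "fingers": 0,
  "newtons": 35
}}

```text
time: 5.9
tool_pos: [0.4507, -0.291, 0.0147]
tool_rot: [1.209, 1.209, -1.209]
force: [0.1, -0.6, -0.0]
width: 0.0391
```

```bash
python3 look.py b
```

```text
5.9 [ 0.4507 -0.291   0.0147] [-0.79  0.41  1.83 -0.    0.89  0.78] [ 0.12 -0.58 -0.02] 0.0391
[[0.0, 1.0, 0.0], [-0.0, 0.0, -1.0], [-1.0, 0.0, 0.0]]
[ 0.527 -0.29   0.162] 357.10290402981576 [[0.0, -0.96, -0.29], [-1.0, -0.0, -0.0], [0.0, 0.29, -0.96]]
```

View pics/wr_b.png

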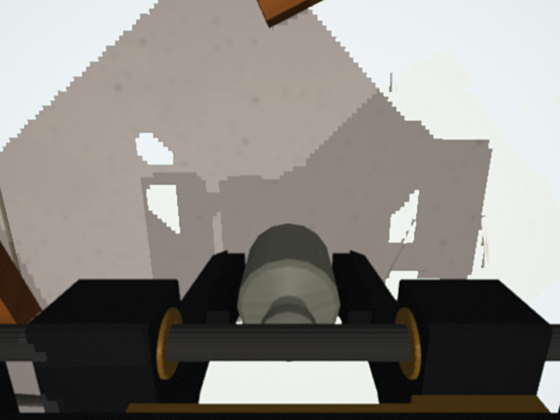

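Jaw width reads 39 mm, and the wrist view shows the weight between the pads at (288,270). I'll lift it and carry it over the large case.

Call:
{"op": "carry_out", "data": {
  "increments": [
    [-0.005,0,0,0,0,0],
    [-0.015,0,0,0,0,0],
    [-0.02,0,0,0,0,0],
    [-0.015,0.005,0,0,0,0],
    [-0.005,0.015,0.002,0,0,0],
    [0,0.025,0.002,0,0,0],
    [0,0.03,0.002,0,0,0],
    [0,0.03,0.002,0,0,0],
    [0,0.025,0.002,0,0,0],
    [0,0.015,0.001,0,0,0],
    [0,0.01,0,0,0,0],
    [0,0.003,0,0,0,0],
    [0,0,0,0,0,0]
  ]
}}

```text
time: 7.58
tool_pos: [0.6085, -0.3017, 0.0744]
tool_rot: [1.209, 1.21, -1.209]
force: [-0.0, 0.1, -4.5]
width: 0.0389
```

```bash
python3 look.py c
python3 - <<'E'
from h import *
for n in ["top","scene"]:
    p=grab_frame(n); cv2.imwrite(f'pics/{n}_c.png',p['frame'])
    print(trace(p,"case_large")[:1][0]['uv'] if trace(p,"case_large") else None)
a=cv2.imread('pics/scene_c.png')[90:250,220:430]; cv2.imwrite('pics/scene_c2.png',cv2.resize(a,None,fx=3,fy=3))
E
```

```text
7.575 [ 0.6085 -0.3017  0.0744] [-0.63  0.58  1.43 -0.    1.14  0.94] [-0.04  0.06 -4.5 ] 0.0389
[[-0.001, 1.0, 0.0], [0.0, 0.0, -1.0], [-1.0, -0.001, -0.0]]
[ 0.685 -0.301  0.221] 357.10290402981576 [[0.0, -0.96, -0.29], [-1.0, -0.0, -0.0], [-0.0, 0.29, -0.96]]
None
[295.0, 157.4]
```

View pics/wr_c.png

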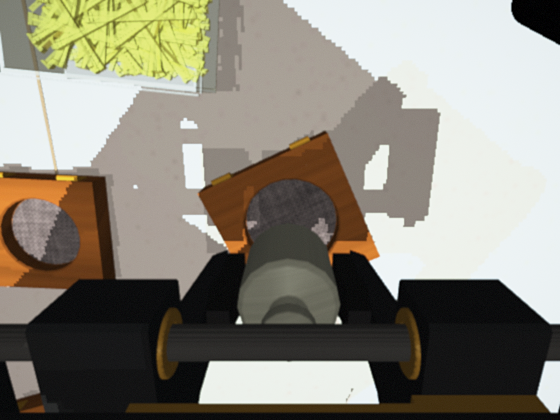

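View pics/scene_c2.png

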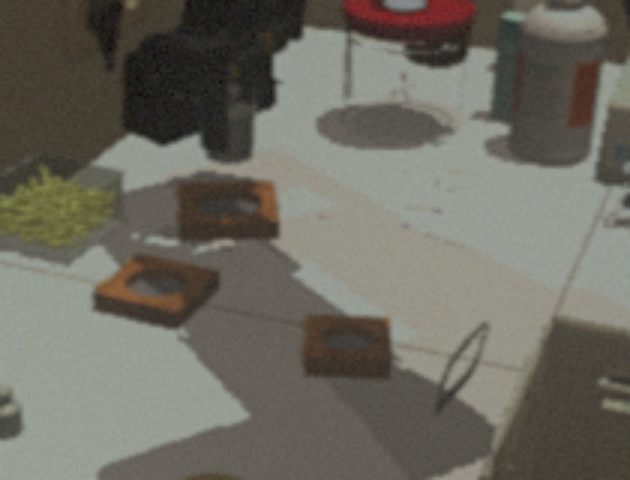

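Run:
```python
from h import *
p=np.load('/tmp/c.npy',allow_pickle=True).item(); f=p['frame'].copy()
for c,r in [((.6085,-.302),.029),((.602,-.148),.024)]:
    for a in np.linspace(0,2*np.pi,60):
        u=proj(p,[c[0]+r*np.cos(a),c[1]+r*np.sin(a),.016]).round().astype(int)
        cv2.circle(f,tuple(int(i) for i in u),1,(0,255,0),-1)
cv2.imwrite('pics/c_ov.png',f)
```

```text
(no output)
```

View pics/c_ov.png

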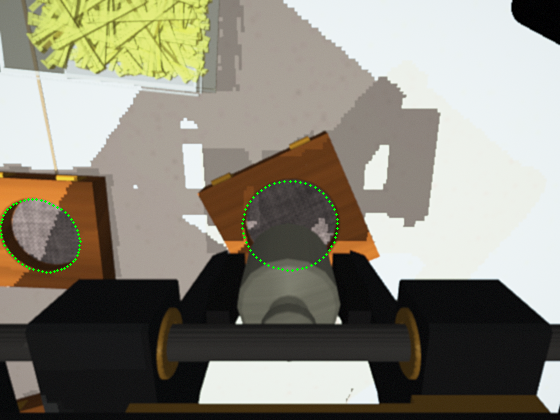

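The overlaid rims match both wells, so I'll lower the weight now.

Call:
{"op": "carry_out", "data": {
  "increments": [
    [0.008,0,0,0,0,0],
    [0.012,0,0,0,0,0],
    [0.012,0,0,0,0,0],
    [0.01,0,0,0,0,0],
    [0.006,0,0,0,0,0],
    [0.003,0,0,0,0,0],
    [0.001,0,0,0,0,0],
    [0.001,0,0,0,0,0],
    [0,0,0,0,0,0],
    [0,0,0,0,0,0]
  ]
}}

```text
time: 9.12
tool_pos: [0.6089, -0.3019, 0.022]
tool_rot: [1.209, 1.209, -1.209]
force: [0.2, -0.1, -3.7]
width: 0.039
```

Call:
{"op": "carry_out", "data": {
  "increments": [
    [0.0007,0,0,0,0,0],
    [0.0007,0,0,0,0,0],
    [0,0,0,0,0,0]
  ]
}}

```text
time: 9.5
tool_pos: [0.6088, -0.3019, 0.0208]
tool_rot: [1.209, 1.209, -1.209]
force: [-1.5, 0.5, -0.3]
width: 0.039
```

Call:
{"op": "carry_out", "data": {
  "increments": [
    [0,0,0,0,0,0],
    [0,0,0,0,0,0],
    [0,0,0,0,0,0],
    [0,0,0,0,0,0],
    [0,0,0,0,0,0],
    [-0.01,0,0,0,0,0],
    [-0.02,0,0,0,0,0],
    [-0.03,0,0,0,0,0],
    [-0.04,0,0,0,0,0],
    [-0.05,0,0,0,0,0],
    [-0.04,0,0,0,0,0],
    [0,0,0,0,0,0]
  ],
  "fingers": 0.85
}}

```text
time: 11.0
tool_pos: [0.6111, -0.3035, 0.2174]
tool_rot: [1.208, 1.198, -1.206]
force: [-0.5, -0.4, 0.4]
width: 0.0749
```

```bash
python3 look.py d
```

```text
11.0 [ 0.6111 -0.3035  0.2174] [-0.63  0.42  1.34  0.    1.36  0.94] [-0.54 -0.4   0.41] 0.0749
[[0.009, 1.0, 0.0], [-0.006, 0.0, -1.0], [-1.0, 0.009, 0.006]]
[ 0.686 -0.302  0.365] 357.10290402981576 [[0.0, -0.96, -0.28], [-1.0, 0.0, -0.01], [0.01, 0.28, -0.96]]
```

View pics/wr_d.png

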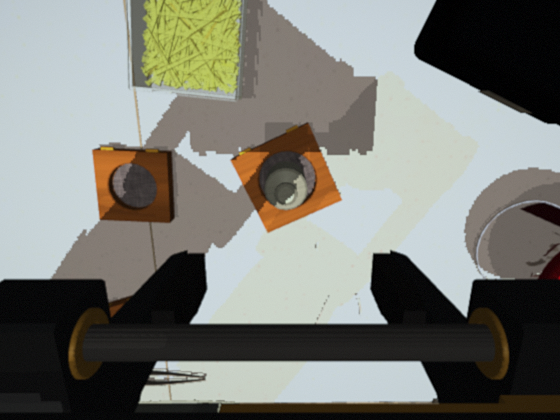

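Large weight is upright in its well at (285,185). Next I'll go to the small weight.

Call:
{"op": "carry_out", "data": {
  "increments": [
    [0,0.001,-0.015,0,0,0],
    [0,0.001,-0.03,0,0,0],
    [0,0.001,-0.034,0,0,0],
    [0,0.001,-0.034,0,0,0],
    [0,0.001,-0.034,0,0,0],
    [0,0.001,-0.034,0,0,0],
    [0,0.001,-0.034,0,0,0],
    [0,0.001,-0.034,0,0,0],
    [0.01,0,-0.034,0,0,0],
    [0.02,0,-0.034,0,0,0],
    [0.02,0,-0.025,0,0,0],
    [0.01,0,-0.012,0,0,0],
    [0,0,0,0,0,0],
    [0,0,0,0,0,0]
  ],
  "fingers": 0.85
}}

```text
time: 12.8
tool_pos: [0.617, 0.0514, 0.1508]
tool_rot: [1.209, 1.208, -1.209]
force: [0.1, -0.7, -0.6]
width: 0.075
```

```bash
python3 look.py e;  python3 - <<'E'
from h import *
p=np.load('/tmp/e.npy',allow_pickle=True).item()
f=p['frame']
X=np.array([.6167,.0518]); print(proj(p,[*X,.0]),proj(p,[*X,.031]))
u,v=proj(p,[*X,.02]).round().astype(int); print(u-25,v-25)
cv2.imwrite('pics/e1.png',cv2.resize(f[v-25:v+25,u-25:u+25],None,fx=10,fy=10,interpolation=cv2.INTER_NEAREST))
E
```

```text
12.8 [0.617  0.0514 0.1508] [-0.11  0.36  1.57 -0.    1.21  1.46] [ 0.11 -0.74 -0.56] 0.075
[[0.001, 1.0, -0.0], [-0.0, -0.0, -1.0], [-1.0, 0.001, 0.0]]
[0.693 0.052 0.298] 357.10290402981576 [[0.0, -0.96, -0.29], [-1.0, 0.0, -0.0], [0.0, 0.29, -0.96]]
[288.24743884 189.86767802] [288.27472767 199.796873  ]
263 171
```

View pics/wr_e.png

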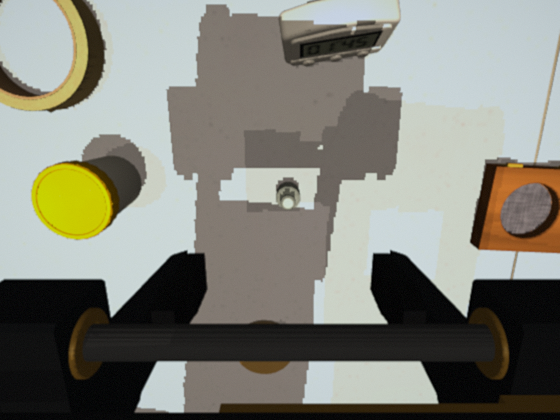

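View pics/e1.png

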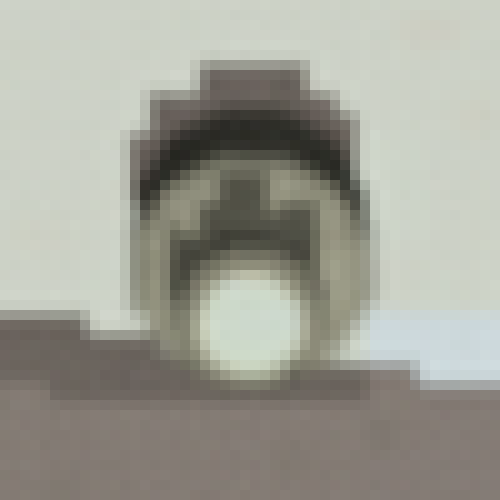

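Call:
{"op": "carry_out", "data": {
  "increments": [
    [0.02,-0.001,0,0,0,0],
    [0.03,0,0,0,0,0],
    [0.03,0,0,0,0,0],
    [0.025,0,0,0,0,0],
    [0.018,0,0,0,0,0],
    [0.009,0,0,0,0,0],
    [0.004,0,0,0,0,0],
    [0.0015,0,0,0,0,0],
    [0,0,0,0,0,0]
  ]
}}

```text
time: 13.98
tool_pos: [0.6162, 0.0521, 0.0135]
tool_rot: [1.209, 1.208, -1.208]
force: [0.1, -0.2, 0.4]
width: 0.0752
```

Call:
{"op": "carry_out", "data": {
  "increments": [
    [0,0,0,0,0,0],
    [0,0,0,0,0,0],
    [0,0,0,0,0,0],
    [0,0,0,0,0,0],
    [0,0,0,0,0,0],
    [0,0,0,0,0,0],
    [0,0,0,0,0,0],
    [0,0,0,0,0,0]
  ],
  "fingers": 0,
  "newtons": 15
}}

```text
time: 14.98
tool_pos: [0.6156, 0.0521, 0.0128]
tool_rot: [1.209, 1.209, -1.209]
force: [-0.8, 0.4, 0.0]
width: 0.019
```

```bash
python3 look.py f
```

```text
14.975 [0.6156 0.0521 0.0128] [-0.11  0.55  1.62 -0.    0.97  1.46] [-0.76  0.37  0.01] 0.019
[[-0.0, 1.0, 0.0], [-0.0, 0.0, -1.0], [-1.0, -0.0, 0.0]]
[0.692 0.053 0.16 ] 357.10290402981576 [[0.0, -0.96, -0.29], [-1.0, -0.0, -0.0], [0.0, 0.29, -0.96]]
```

View pics/wr_f.png

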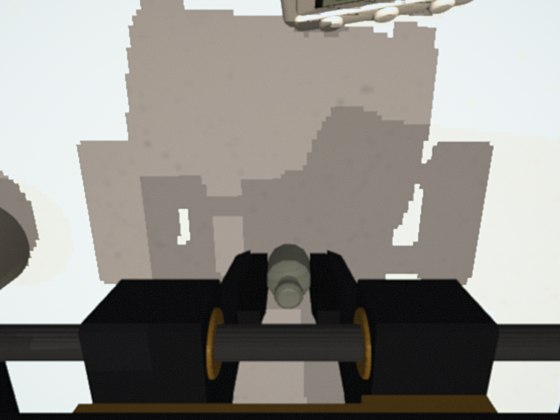

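Call:
{"op": "carry_out", "data": {
  "increments": [
    [-0.005,0,0,0,0,0],
    [-0.015,0,0,0,0,0],
    [-0.02,0,0,0,0,0],
    [-0.015,-0.005,0.005,0,0,0],
    [-0.005,-0.015,0.015,0,0,0],
    [0,-0.025,0.025,0,0,0],
    [0,-0.03,0.03,0,0,0],
    [0,-0.03,0.03,0,0,0],
    [0,-0.03,0.03,0,0,0],
    [0,-0.02,0.02,0,0,0],
    [0,-0.013,0.015,0,0,0],
    [0,-0.006,0.006,0,0,0],
    [0,-0.001,0.001,0,0,0],
    [0,0,0,0,0,0]
  ]
}}

```text
time: 16.77
tool_pos: [0.4411, -0.1247, 0.0731]
tool_rot: [1.209, 1.209, -1.208]
force: [-0.1, -0.3, -1.3]
width: 0.019
```

```bash
python3 look.py g
python3 - <<'E'
from h import *
p=np.load('/tmp/g.npy',allow_pickle=True).item(); f=p['frame'].copy()
for c,r in [((.4410,-.125),.019)]:
    for a in np.linspace(0,2*np.pi,60):
        u=proj(p,[c[0]+r*np.cos(a),c[1]+r*np.sin(a),.016]).round().astype(int)
        cv2.circle(f,tuple(int(i) for i in u),1,(0,255,0),-1)
cv2.imwrite('pics/g_ov.png',f)
E
```

```text
16.775 [ 0.4411 -0.1247  0.0731] [-0.54  0.15  2.02  0.    0.97  1.03] [-0.13 -0.29 -1.29] 0.019
[[0.001, 1.0, 0.001], [-0.0, 0.001, -1.0], [-1.0, 0.001, 0.0]]
[ 0.517 -0.124  0.22 ] 357.10290402981576 [[0.0, -0.96, -0.29], [-1.0, -0.0, -0.0], [0.0, 0.29, -0.96]]
```

View pics/g_ov.png

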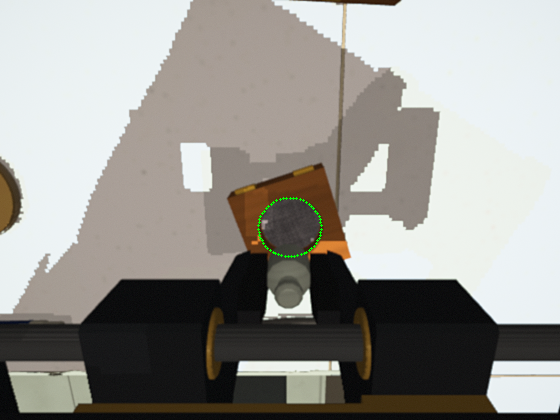

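The well matches its overlay and the weight is still held, so I'll lower it.

Call:
{"op": "carry_out", "data": {
  "increments": [
    [0.008,0,0,0,0,0],
    [0.012,0,0,0,0,0],
    [0.012,0,0,0,0,0],
    [0.01,0,0,0,0,0],
    [0.006,0,0,0,0,0],
    [0.003,0,0,0,0,0],
    [0.001,0,0,0,0,0],
    [0.001,0,0,0,0,0],
    [0.001,0,0,0,0,0],
    [0,0,0,0,0,0]
  ]
}}

```text
time: 18.08
tool_pos: [0.4407, -0.1249, 0.0189]
tool_rot: [1.209, 1.209, -1.209]
force: [0.2, -0.1, -0.4]
width: 0.019
```

Call:
{"op": "carry_out", "data": {
  "increments": [
    [0.0005,0,0,0,0,0],
    [0,0,0,0,0,0],
    [0,0,0,0,0,0]
  ]
}}

```text
time: 18.45
tool_pos: [0.4409, -0.125, 0.0187]
tool_rot: [1.209, 1.209, -1.209]
force: [-1.7, 1.0, 5.2]
width: 0.0187
```

Call:
{"op": "carry_out", "data": {
  "increments": [
    [0,0,0,0,0,0],
    [0,0,0,0,0,0],
    [0,0,0,0,0,0],
    [0,0,0,0,0,0],
    [0,0,0,0,0,0],
    [-0.01,0,0,0,0,0],
    [-0.02,0,0,0,0,0],
    [-0.03,0,0,0,0,0],
    [-0.04,0,0,0,0,0],
    [-0.04,0,0,0,0,0],
    [-0.02,0,0,0,0,0],
    [0,0,0,0,0,0]
  ],
  "fingers": 0.7
}}

```text
time: 19.95
tool_pos: [0.4418, -0.1255, 0.1805]
tool_rot: [1.209, 1.205, -1.207]
force: [-0.1, -1.9, -0.1]
width: 0.0617
```

```bash
python3 look.py i
```

```text
19.95 [ 0.4418 -0.1255  0.1805] [-0.54 -0.02  1.95  0.    1.21  1.03] [-0.13 -1.87 -0.1 ] 0.0617
[[0.004, 1.0, 0.0], [-0.002, 0.0, -1.0], [-1.0, 0.004, 0.002]]
[ 0.517 -0.125  0.328] 357.10290402981576 [[0.0, -0.96, -0.29], [-1.0, 0.0, -0.0], [0.0, 0.29, -0.96]]
```

View pics/wr_i.png

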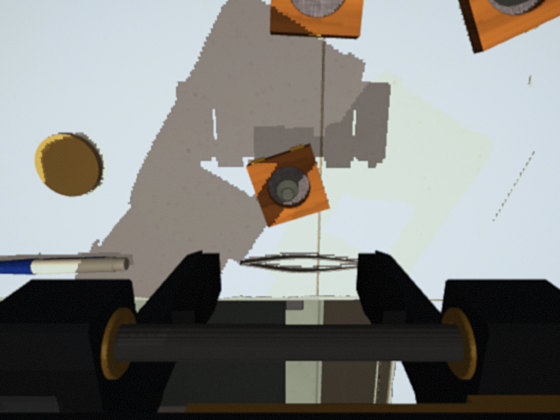

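Small weight stands in its well at (288,188). Now the middle weight.

Call:
{"op": "carry_out", "data": {
  "increments": [
    [0,0.001,-0.015,0,0,0],
    [0,0.001,-0.03,0,0,0],
    [0,0.001,-0.034,0,0,0],
    [0,0.001,-0.034,0,0,0],
    [0,0,-0.034,0,0,0],
    [0,0,-0.034,0,0,0],
    [0,0,-0.034,0,0,0],
    [0,0,-0.034,0,0,0],
    [0,0,-0.034,0,0,0],
    [0,0,-0.034,0,0,0],
    [0,0,-0.03,0,0,0],
    [0,0,-0.015,0,0,0],
    [0,0,-0.007,0,0,0],
    [0,0,0,0,0,0],
    [0,0,0,0,0,0]
  ],
  "fingers": 0.85
}}

```text
time: 21.88
tool_pos: [0.4446, 0.2434, 0.1782]
tool_rot: [1.209, 1.209, -1.21]
force: [0.3, -0.2, 0.1]
width: 0.0748
```

```bash
python3 look.py j;  python3 - <<'E'
from h import *
p=np.load('/tmp/j.npy',allow_pickle=True).item()
f=p['frame']
X=np.array([.4446,.2437]); print(proj(p,[*X,.0]),proj(p,[*X,.043]),proj(p,[*X,.047]))
u,v=proj(p,[*X,.02]).round().astype(int); print(u-30,v-30)
cv2.imwrite('pics/j1.png',cv2.resize(f[v-30:v+30,u-30:u+30],None,fx=10,fy=10,interpolation=cv2.INTER_NEAREST))
E
```

```text
21.875 [0.4446 0.2434 0.1782] [ 0.27  0.09  1.83 -0.    1.21  1.84] [ 0.34 -0.17  0.05] 0.0748
[[-0.0, 1.0, -0.001], [-0.0, -0.001, -1.0], [-1.0, -0.0, 0.0]]
[0.521 0.244 0.325] 357.10290402981576 [[-0.0, -0.96, -0.29], [-1.0, 0.0, -0.0], [0.0, 0.29, -0.96]]
[288.31444785 182.08235943] [288.35556256 194.11850732] [288.35998366 195.41276484]
258 157
```

View pics/wr_j.png

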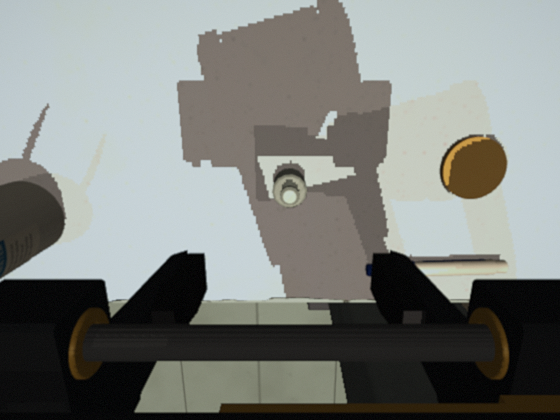

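View pics/j1.png

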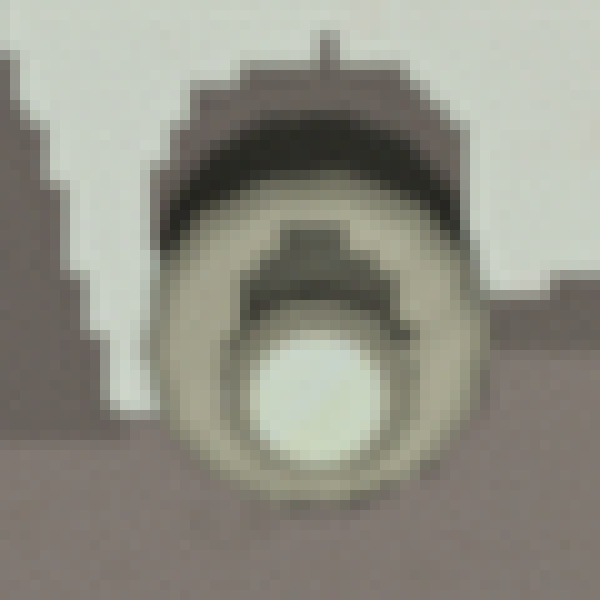

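Call:
{"op": "carry_out", "data": {
  "increments": [
    [0.02,-0.0005,0,0,0,0],
    [0.03,0,0,0,0,0],
    [0.035,0,0,0,0,0],
    [0.03,0,0,0,0,0],
    [0.025,0,0,0,0,0],
    [0.014,0,0,0,0,0],
    [0.006,0,0,0,0,0],
    [0.003,0,0,0,0,0],
    [0,0,0,0,0,0]
  ]
}}

```text
time: 23.05
tool_pos: [0.4446, 0.2442, 0.0159]
tool_rot: [1.21, 1.209, -1.208]
force: [-0.1, -0.3, 0.3]
width: 0.0748
```

Call:
{"op": "carry_out", "data": {
  "increments": [
    [0,0,0,0,0,0],
    [0,0,0,0,0,0],
    [0,0,0,0,0,0],
    [0,0,0,0,0,0],
    [0,0,0,0,0,0],
    [0,0,0,0,0,0],
    [0,0,0,0,0,0],
    [0,0,0,0,0,0]
  ],
  "fingers": 0,
  "newtons": 25
}}

```text
time: 24.05
tool_pos: [0.4441, 0.244, 0.0154]
tool_rot: [1.209, 1.209, -1.209]
force: [-0.6, -1.6, 1.7]
width: 0.0291
```

Call:
{"op": "carry_out", "data": {
  "increments": [
    [-0.005,0,0,0,0,0],
    [-0.015,0,0,0,0,0],
    [-0.02,0,0,0,0,0],
    [-0.02,0,0,0,0,0],
    [-0.02,0,0,0,0,0],
    [-0.01,0,0,0,0,0],
    [0,0,0,0,0,0]
  ]
}}

```text
time: 24.92
tool_pos: [0.4446, 0.2443, 0.1063]
tool_rot: [1.21, 1.208, -1.207]
force: [0.3, 0.4, -2.1]
width: 0.029
```

```bash
python3 look.py k
```

```text
24.925 [0.4446 0.2443 0.1063] [0.27 0.2  1.88 0.   1.06 1.84] [ 0.26  0.42 -2.14] 0.029
[[0.002, 1.0, 0.0], [0.001, 0.0, -1.0], [-1.0, 0.002, -0.001]]
[0.521 0.245 0.253] 357.10290402981576 [[0.0, -0.96, -0.29], [-1.0, -0.0, 0.0], [-0.0, 0.29, -0.96]]
```

View pics/wr_k.png

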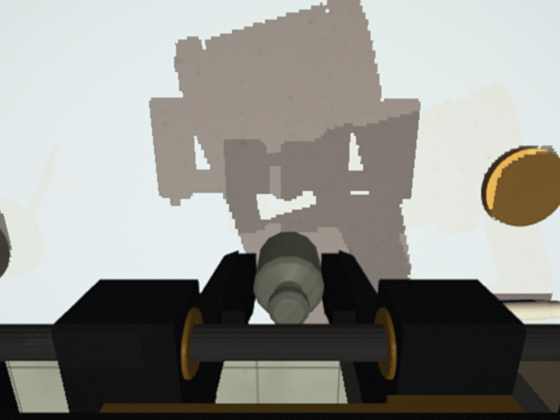

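Middle weight is held at (288,265), with 2.1 N of load. I'll carry it high to the middle case.

Call:
{"op": "carry_out", "data": {
  "increments": [
    [0,0.004,0.01,0,0,0],
    [0,0.008,0.02,0,0,0],
    [0,0.012,0.03,0,0,0],
    [0,0.014,0.034,0,0,0],
    [0,0.014,0.034,0,0,0],
    [0,0.014,0.034,0,0,0],
    [0,0.014,0.034,0,0,0],
    [0,0.014,0.034,0,0,0],
    [0,0.014,0.034,0,0,0],
    [0,0.014,0.034,0,0,0],
    [0,0.014,0.034,0,0,0],
    [0.01,0.011,0.03,0,0,0],
    [0.01,0.007,0.018,0,0,0],
    [0.01,0.004,0.009,0,0,0],
    [0,0,0.003,0,0,0],
    [0,0,0,0,0,0],
    [0,0,0,0,0,0]
  ]
}}

```text
time: 27.1
tool_pos: [0.6023, -0.1471, 0.0758]
tool_rot: [1.208, 1.209, -1.208]
force: [-0.7, 0.5, -2.7]
width: 0.0291
```

```bash
python3 look.py l
python3 - <<'E'
from h import *
p=np.load('/tmp/l.npy',allow_pickle=True).item(); f=p['frame'].copy()
for c,r in [((.602,-.148),.024)]:
    for a in np.linspace(0,2*np.pi,60):
        u=proj(p,[c[0]+r*np.cos(a),c[1]+r*np.sin(a),.016]).round().astype(int)
        cv2.circle(f,tuple(int(i) for i in u),1,(0,255,0),-1)
cv2.imwrite('pics/l_ov.png',f)
E
```

```text
27.1 [ 0.6023 -0.1471  0.0758] [-0.43  0.46  1.6   0.    1.08  1.14] [-0.72  0.5  -2.65] 0.0291
[[0.001, 1.0, 0.001], [-0.0, 0.001, -1.0], [-1.0, 0.001, 0.0]]
[ 0.678 -0.146  0.223] 357.10290402981576 [[0.0, -0.96, -0.29], [-1.0, -0.0, -0.0], [0.0, 0.29, -0.96]]
```

View pics/l_ov.png

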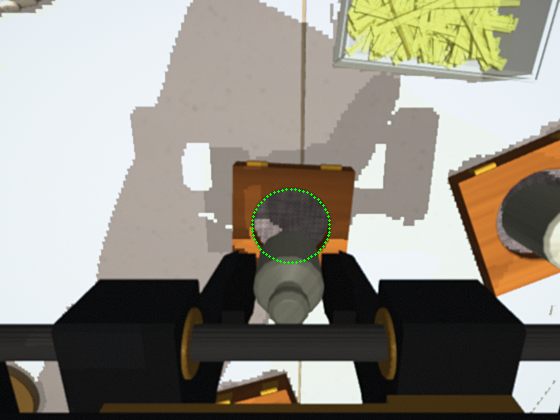

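Call:
{"op": "carry_out", "data": {
  "increments": [
    [0.008,0,0.0005,0,0,0],
    [0.012,0,0,0,0,0],
    [0.012,0,0,0,0,0],
    [0.01,0,0,0,0,0],
    [0.006,0,0,0,0,0],
    [0.003,0,0,0,0,0],
    [0.001,0,0,0,0,0],
    [0.001,0,0,0,0,0],
    [0,0,0,0,0,0],
    [0,0,0,0,0,0]
  ]
}}

```text
time: 28.4
tool_pos: [0.6023, -0.1484, 0.0226]
tool_rot: [1.209, 1.209, -1.209]
force: [-0.3, 0.4, -2.5]
width: 0.0291
```

Call:
{"op": "carry_out", "data": {
  "increments": [
    [0.0006,0,0,0,0,0],
    [0,0,0,0,0,0],
    [0,0,0,0,0,0]
  ]
}}

```text
time: 28.78
tool_pos: [0.6022, -0.1483, 0.0217]
tool_rot: [1.209, 1.209, -1.209]
force: [-0.2, 0.0, -1.9]
width: 0.0287
```

Call:
{"op": "carry_out", "data": {
  "increments": [
    [0.0006,0,0,0,0,0],
    [0,0,0,0,0,0],
    [0,0,0,0,0,0]
  ]
}}

```text
time: 29.15
tool_pos: [0.6023, -0.1484, 0.0213]
tool_rot: [1.209, 1.209, -1.209]
force: [-1.0, 0.4, 1.8]
width: 0.0291
```

Contact: the force went from -2.5 to +1.8 N. I'll release and retreat.

Call:
{"op": "carry_out", "data": {
  "increments": [
    [0,0,0,0,0,0],
    [0,0,0,0,0,0],
    [0,0,0,0,0,0],
    [0,0,0,0,0,0],
    [0,0,0,0,0,0],
    [-0.01,0,0,0,0,0],
    [-0.02,0,0,0,0,0],
    [-0.03,0,0,0,0,0],
    [-0.04,0,0,0,0,0],
    [-0.04,0,0,0,0,0],
    [-0.03,-0.01,0,0,0,0],
    [-0.01,-0.02,0,0,0,0],
    [0,-0.02,0,0,0,0],
    [0,0,0,0,0,0],
    [0,0,0,0,0,0]
  ],
  "fingers": 0.8
}}

```text
time: 31.02
tool_pos: [0.5529, -0.1486, 0.2022]
tool_rot: [1.209, 1.208, -1.208]
force: [-0.3, 0.2, -0.8]
width: 0.0708
```

```bash
python3 look.py m
python3 - <<'E'
from h import *
p=grab_frame("scene"); cv2.imwrite('pics/scene_m.png',cv2.resize(p['frame'][120:300,140:400],None,fx=3,fy=3))
for t in ["specimen_cup","petri_dish"]:
    for q in pinpoint(p,t)[:1]: print(t,np.round(q['uv'],1),at_z(p,q['uv'],0).round(4))
p=np.load('/tmp/m.npy',allow_pickle=True).item(); f=p['frame'].copy()
for c,r,k,H in [((.602,-.148),.024,.015,.037),((.6085,-.302),.029,.02,.048),((.441,-.125),.019,.01,.027)]:
  for rr,z in ((r,.016),(k,H)):
    for a in np.linspace(0,2*np.pi,60):
        u=proj(p,[c[0]+rr*np.cos(a),c[1]+rr*np.sin(a),z]).round().astype(int)
        if 0<=u[0]<560 and 0<=u[1]<420: f[u[1],u[0]]=(0,255,0)
cv2.imwrite('pics/m_ov.png',f)
E
```

```text
31.025 [ 0.5529 -0.1486  0.2022] [-0.47  0.21  1.65  0.    1.28  1.1 ] [-0.26  0.19 -0.81] 0.0708
[[0.002, 1.0, 0.0], [-0.001, 0.0, -1.0], [-1.0, 0.002, 0.001]]
[ 0.629 -0.148  0.349] 357.10290402981576 [[0.0, -0.96, -0.29], [-1.0, -0.0, -0.0], [0.0, 0.29, -0.96]]
specimen_cup [171.9 271.7] [0.6343 0.188  0.    ]
petri_dish [290.  260.1] [0.4571 0.0766 0.    ]
```

View pics/m_ov.png

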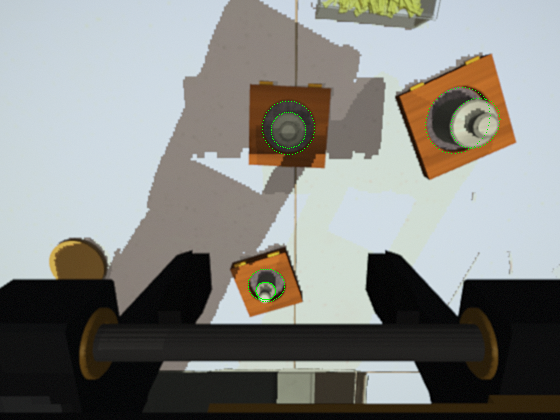

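View pics/scene_m.png

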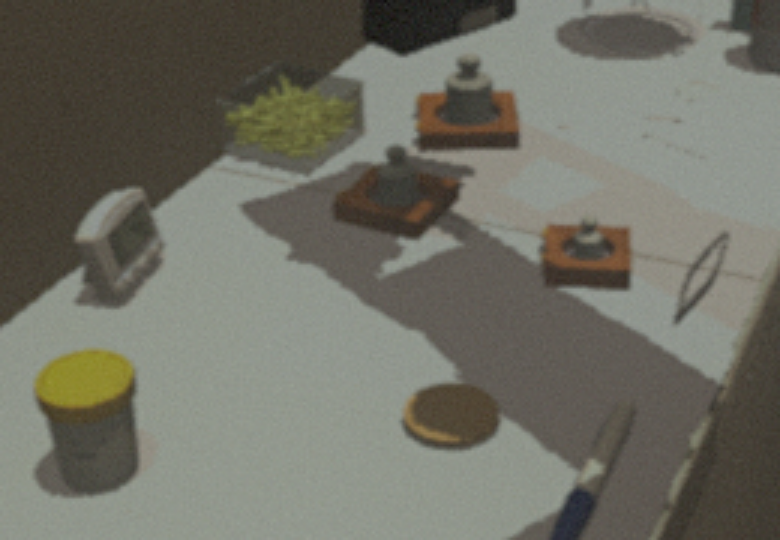

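In both views all three weights stand upright in their own wells, and they match the predicted outlines. The cup and dish haven't moved beyond the detector's noise. I'll hand in the job.

```bash
python3 -c "
from rig import ticket
print(ticket.job_done())"
```

```text
the job is handed in; nothing more can be done
None
```

I put all three check weights back in their own cases and handed in the job at about 31 s of the 88 s allowed. The hand-in reports no verdict.

- **How each was placed:** I gripped each weight across its cylinder and lifted it clear. I then lowered it onto the felt in steps of about 1 mm or less until the wrist force showed contact, and only then released it. After that I moved the arm clear of everything.
- **Weights:** The final wrist and scene pictures show all three standing upright, each in the case of its size. The outlines I predicted for the seated weights line up with the wrist picture.
- **Cup and dish:** Both look untouched. The dish reads about 2 mm from its start and the cup about 5 mm, but the cup's reading varies by a few millimetres between pictures anyway.
- **Disagreements:** At the start the networks mixed up sizes, for example marking the large case as the middle weight. I identified the weights and cases from the pictures and their known sizes instead.

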